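# Press the sprung lens of the oval lamp back home

### The job

Two matching oval lamps lie among the stock in the wooden display tray, and on one of them the clip-in lens has sprung up at one end. With the fingertips, gently press the raised end of that lens down until the lens sits home in its rim again, then take the hand away. The lamp stays lying where it is, not picked up, and the other lamps and goods are left alone, not touched or shifted.

Things in the scene. Friction and masses are not known exactly. Their poses are not given: they have to be found in the camera images.
- oval_lamp: the lamp to mend: obround (oval, straight-sided) indicator lamp, 124 mm long (its x), 70 mm wide (its y), lying in the tray on its flat rubber pad. Origin at the centre of its underside, z up. Chromed body, 24 mm high, outer size of the rim 119 x 65 mm; the amber ribbed lens, 106 x 52 mm in plan, stands in the rim, its crown 42.5 mm above the origin when home. Loose, about 0.34 kg. The lens is hooked under a lip at the lamp's -x end and has sprung up at its +x end
- oval_lens (a joint): angle of that lens about its hooked end (an axis along the lamp's y, 53 mm from the lamp's centre towards -x and 19.5 mm above the lamp's underside), rad: 0 = home in the rim (a firm stop), positive = the +x end raised. It starts between 0.20 and 0.30, the free end then 21 to 31 mm proud. A stiff seal holds it wherever it is left: it takes about 3 N of downward push at lens_end to move it, more nearer the hook
- lens_end (a point): point on the crown (top) of that lens near its raised end, 80 mm from the hooked end along the lens and 26 mm short of the lens's free edge, on the lamp's long centre line; it moves with the lens. When the lens is home this point is 27 mm from the lamp's centre towards +x and 42.5 mm above the lamp's underside
- oval_twin: the other oval lamp, same shape and size, its lens home (42.5 mm high all along); leave alone. Origin at the centre of its underside
- round_lamp: round lamp, 90 mm across, 46 mm high, domed amber lens; origin at the centre of its underside; leave alone
- beehive_lamp: small round stepped lamp, 72 mm across, 52 mm high, red lens; origin at the centre of its underside; leave alone
- square_lamp: rectangular lamp, 96 mm (x) by 76 mm (y), 40 mm high; origin at the centre of its underside; leave alone
- filler_cap: chromed fuel filler cap, 68 mm across, with a wing grip 56 mm long (x), 14 mm wide, top 44 mm high; origin at the centre of its underside; leave alone
- tray: wooden display tray, 330 mm (x) by 520 mm (y), 55 mm high, walls 10 mm thick, inner floor 10.5 mm above the table; fixed. Origin at the centre of its underside. The six things above lie in it in two rows of three, about 150 mm apart in x and 160 mm in y, in any order and turned any way
- screwdriver: wooden-handled screwdriver, 180 mm long, 26 mm thick, lying left of the tray; origin under its middle; leave alone
- tin: round green tin, 75 mm across, 35 mm high, left of the tray; origin at the centre of its underside; leave alone
- badge: radiator badge, a 60 mm brass disc with two wings, 112 mm long, 8 mm high, lying right of the tray; origin at the centre of its underside; leave alone
Not all that is in view belongs to the job. Leave any blue look-alike of the oval_lamp alone.

How it is judged:
On the way:
1. the fingers press on the sprung oval lamp (contact force between the fingers and oval_lamp above 0.5 N), for 0.1 s.
At the end, for the whole second after the job is handed in: The sprung lens is home in its rim (angle under 0.025 rad, the free end within about 2.5 mm of home), its lamp lies flat and still within 20 mm of where it lay, and every other lamp and loose thing is within 10 mm of where it lay (value of joint oval_lens below 0.025 rad and distance of oval_lamp from where it was at the start of the episode below 0.02 m and angle between oval_lamp's own z axis and vertical below 0.05 rad and linear speed of oval_lamp below 0.01 m/s and distance of each of oval_twin, round_lamp, beehive_lamp, square_lamp, filler_cap, screwdriver, tin, badge from where it was at the start of the episode below 0.01 m); the robot touches nothing.
It fails at once if the lamp is pressed with the arm or the hand instead of the fingers (over 1 N) (contact force between the arm and oval_lamp above 1 N).
It fails at once if the oval lamp is lifted (by more than 10 mm) or tipped (by more than 0.2 rad) (height (world z) of oval_lamp above 0.0205 m or angle between oval_lamp's own z axis and vertical above 0.2 rad).
It fails at once if the lamp is pressed harder than 40 N (contact force between the fingers and oval_lamp above 40 N).
It fails at once if another lamp or thing is touched (contact over 0.5 N) (contact force between any of the fingers, the arm and oval_twin above 0.5 N or contact force between any of the fingers, the arm and round_lamp above 0.5 N or contact force between any of the fingers, the arm and beehive_lamp above 0.5 N or contact force between any of the fingers, the arm and square_lamp above 0.5 N or contact force between any of the fingers, the arm and filler_cap above 0.5 N or contact force between any of the fingers, the arm and screwdriver above 0.5 N or contact force between any of the fingers, the arm and tin above 0.5 N or contact force between any of the fingers, the arm and badge above 0.5 N).
It fails at once if another lamp or thing is shifted or lifted by more than 10 mm (distance of any of oval_twin, round_lamp, beehive_lamp, square_lamp, filler_cap, screwdriver, tin, badge from where it was at the start of the episode above 0.01 m).
It also fails if it takes over 32 s, if anything falls off the work surface, if the arm or the gripper's body presses on something with over 40 N, if the wrist force passes 120 N, or if a joint passes its speed limit or range.

### The arm

A 6-joint arm with a two-finger parallel gripper is mounted at the origin on the work surface. World frame = base frame: x ahead of the robot, y to its left, z up, the work surface at z = 0. Lengths are in m, angles in rad, forces in N, time in s.
With the tool pointing down it reaches from about 0.425 to 0.95 m from the base axis. Payload 3.5 kg.
Tool frame: the origin (TCP) lies midway between the tips of the shut fingers; the grasp point (between the pads) lies 19 mm behind it; z points along the fingers, y is the line along which they close (so a half turn about z gives the same grasp; the last joint's range is limited). The gripper opens to 85 mm and grips with 20 to 120 N. Pads are 22 mm wide; open, the fingers measure 114 mm over their backs; the gripper's body (76 mm by 85 mm) begins 54 mm behind the grasp point. The pads swing forward as they close: fully open they stand 13 mm farther back than shut.
Start: joints at [-1.324, 0.286, 1.577, -0, 1.279, -0.15], TCP at [0.261, -0.623, 0.231] pointing down, gripper open.
Joint ranges: [-2.77, 2.77], [-0.9, 2.22], [0.21, 2.48], [-1.53, 4.67], [0.24, 2.81], [-2.84, 2.84]. Speed limits (rad/s): [2.79, 2.79, 3.14, 3.14, 3.14, 3.14].

### API

Orientations are given as a unit quaternion [x, y, z, w].
In Python, from plant import ctrl gives the robot as it stands. The module is installed in compiled form; this text tells all that it offers.
- The arm moves only by the shell command python3 -m inch 'ROWS' [FORCE]. ROWS is JSON, a list of rows, each a list of 5 numbers: the closure, from 0 (fully open) to 1 (shut), then the shift along the tool's x, y, z in m, then the turn about the tool's z in degrees. A call has 1 to 5 rows; each row is the pose to reach, as a shift and turn from the pose commanded when the call began, along the tool's axes at that moment; what a row does not reach only later rows make up. A row lasts 1/12 s, in which the tool goes at most 41.7 mm and 7.16 degrees, less where a joint would pass 70% of its speed; a pose out of reach is approached as far as the arm can. A call with a gripper value outside its range is refused whole. The fingers move at their own pace and stop on an object; FORCE is the grip in N (left out, the last holds). Time passes only in rows, so rows that repeat a pose let the fingers close. It gives the time, the measured TCP pose, the force, the opening and the grip force at its end, in the units of the state.
- ctrl.get_state(): the state, without advancing time (a new reading comes with each control period).
- ctrl.read_camera(name): name is "scene" or "top" or "wrist"; returns a dict with "pixels" (400x640x3 uint8, red, green, blue), "depth" (400x640 float32, m along the optical axis (not along the pixel's ray), 0 where there is no reading), "fx", "fy", "cx", "cy" (pixels), "D" ([k1, k2, p1, p2, k3] as OpenCV has them; the pictures are not rectified), "xyz" and "rotation" of the camera in the world; the wrist camera has in their place "mount" (4x4, takes a point from camera to tool coordinates, whose origin is the TCP and whose axes are the flange's). Camera axes: x right, y down, z forward; pixel columns grow to the right and rows downward; lengths in m; the calibration is good to about 2 mm. A picture is of the moment at which its call begins: read the wrist's pose just before it.
- ctrl.sign_off(): hands the job in; it is judged then, once.
Trained networks look in a picture, given as the dict that the camera call returned (one of the last four; its "shot" number tells which), for a name from the list of things; names that differ only in an ending like _2 or _b are one class to them, and where a whole thing is asked for, a point or a joint stands for the part that bears it (a point fixed in the world has none). Each returns a list of dicts, best first, with "score" (0 to 1); they miss things now and then, are a little off and sometimes report something else, mostly with a low value. They report only what shows in the picture. A call takes as long as a camera call. They do not tell look-alikes from the thing itself.
- ctrl.spot_in(query, picture): "at" ([column, row] in pixels, amid what is visible of it).
- ctrl.tip_of(query, picture): "at" ([column, row] in pixels: a listed point, or the origin of a listed thing).
The state is a dict: "time": time; "qpos": joint angles; "dq": joint speeds; "joint_efforts": joint torques, N m; "eef_pos": TCP position; "tcp_rot": TCP orientation; "contact_force": force on the tool from outside, world axes, zero at the start; "wrist_torque": the same for the moment, N m; "opening": opening from 0.0 (shut) to 1.0 (fully open); "finger_force": force on a finger pad.
Only numpy, scipy, OpenCV 4.12 (cv2) and the standard library are available. Lean on these libraries where they do the work, as an engineer would, in place of code of your own. Each camera call takes 0.05 s, during which the arm holds its last target. There are 200 camera calls.

## Working session

There is one attempt and no reset: what is moved stays moved. The work goes in short steps, Python scripts to look and compute and a shell command to move; the robot and the scene stay as the last step left them, time stands still between calls to the robot, and variables do not carry over. Pictures are saved under pics/ and viewed, at most 10 in all, crops included, and the job is handed in when it is done.

```bash
mkdir -p pics; cat > h.py <<'E'
import numpy as np, cv2
from plant import ctrl
from scipy.spatial.transform import Rotation as R
def cam_T(p,st):
    if "mount" in p:
        T=np.eye(4);T[:3,:3]=R.from_quat(st["tcp_rot"]).as_matrix();T[:3,3]=st["eef_pos"]
        return T@np.array(p["mount"])
    T=np.eye(4);r=np.array(p["rotation"]);T[:3,:3]=r if r.shape==(3,3) else R.from_quat(r).as_matrix();T[:3,3]=p["xyz"];return T
def K(p): return np.array([[p["fx"],0,p["cx"]],[0,p["fy"],p["cy"]],[0,0,1.]])
def world(p,T,uv,d=None):
    uv=np.atleast_2d(np.array(uv,float))
    n=cv2.undistortPoints(uv.reshape(-1,1,2),K(p),np.array(p["D"],float)).reshape(-1,2)
    if d is None: d=np.array([p["depth"][int(round(v)),int(round(u))] for u,v in uv])
    c=np.c_[n*np.array(d)[:,None],d]
    return c@T[:3,:3].T+T[:3,3]
def shot(name):
    st=ctrl.get_state();p=ctrl.read_camera(name);return p,cam_T(p,st),st
def save(p,f): cv2.imwrite("pics/"+f,cv2.cvtColor(p["pixels"],cv2.COLOR_RGB2BGR))
E
python3 - <<'E'
from h import *
np.set_printoptions(precision=4,suppress=True)
print(ctrl.get_state())
for n in("top","scene"):
    p,T,st=shot(n);save(p,n+"1.png");print(n,T)
    for q,f in(("oval_lamp",ctrl.spot_in),("lens_end",ctrl.tip_of),("oval_twin",ctrl.spot_in),("tray",ctrl.spot_in)):
        for r in f(q,p)[:4]: print(q,r,world(p,T,r["at"]))
E
```

```text
{'time': 0.0, 'qpos': array([-1.324 ,  0.2872,  1.5782,  0.    ,  1.2786, -0.15  ]), 'dq': array([ 0.0009, -0.0003, -0.0005,  0.0016,  0.0008,  0.0006]), 'joint_efforts': array([ -0.0004, -40.598 , -29.2627,  -0.0002,   0.0059,   0.    ]), 'eef_pos': array([ 0.2607, -0.6219,  0.2299]), 'tcp_rot': array([ 0.9804,  0.1971, -0.    , -0.0012]), 'contact_force': array([ 0.4929, -0.0757, -1.0832]), 'wrist_torque': array([-0.0523,  0.0013,  0.0305]), 'finger_force': 0.0, 'opening': 0.9964839473962468}
top [[-0.0253 -0.993   0.1153  0.386 ]
 [-0.9995  0.0233 -0.0192  0.0234]
 [ 0.0164 -0.1157 -0.9931  1.2875]
 [ 0.      0.      0.      1.    ]]
oval_lamp {'at': [380.4, 165.5], 'score': 0.82} [[ 0.6048 -0.1599  0.0602]]
oval_lamp {'at': [454.1, 154.6], 'score': 0.77} [[ 0.6334 -0.351   0.0338]]
lens_end {'at': [388.6, 158.0], 'score': 0.84} [[ 0.6214 -0.1795  0.0675]]
lens_end {'at': [466.1, 150.7], 'score': 0.82} [[ 0.6417 -0.3805  0.0396]]
oval_twin {'at': [382.4, 226.7], 'score': 0.79} [[ 0.4566 -0.1603  0.0502]]
tray {'at': [312.2, 192.9], 'score': 0.64} [[0.5482 0.0067 0.0073]]
scene [[-0.8011  0.4823 -0.3544  0.9079]
 [ 0.5984  0.6343 -0.4894  0.5681]
 [-0.0112 -0.6041 -0.7968  0.9792]
 [ 0.      0.      0.      1.    ]]
oval_lamp {'at': [246.4, 188.0], 'score': 0.57} [[ 0.6226 -0.1447  0.0545]]
lens_end {'at': [235.1, 174.2], 'score': 0.93} [[ 0.6272 -0.1931  0.0712]]
lens_end {'at': [200.8, 145.0], 'score': 0.65} [[ 0.6412 -0.3843  0.0399]]
oval_twin {'at': [287.1, 161.6], 'score': 0.68} [[ 0.4768 -0.1579  0.0537]]
tray {'at': [302.0, 219.6], 'score': 0.82} [[0.5457 0.0092 0.0108]]
```

View pics/top1.png

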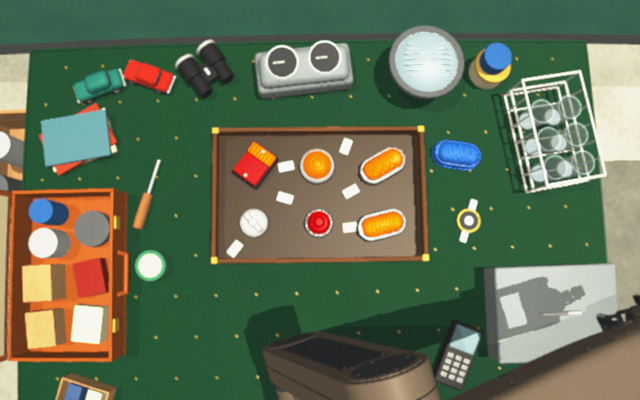

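View pics/scene1.png

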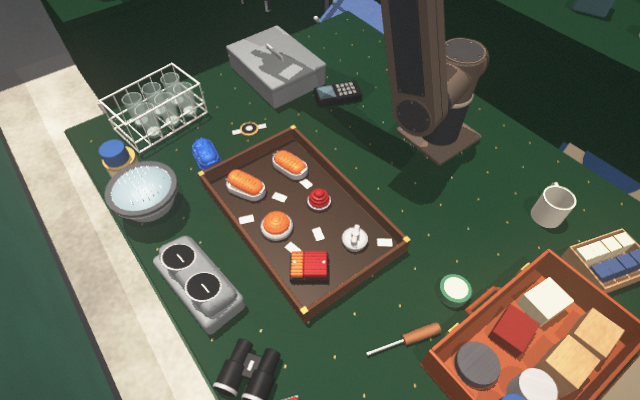

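The top view shows two orange oval lamps in the tray, at (382,165) and (382,225). The blue one outside the tray, at (457,154), is the decoy. I'll compare the lens heights along both orange lamps.

```bash
cat >> h.py <<'E'
def lens(p,T,seed,rad=0.07):
    hsv=cv2.cvtColor(p["pixels"],cv2.COLOR_RGB2HSV)
    m=(hsv[...,0]>5)&(hsv[...,0]<25)&(hsv[...,1]>150)&(hsv[...,2]>140)&(p["depth"]>0)
    v,u=np.nonzero(m);w=world(p,T,np.c_[u,v],p["depth"][v,u])
    k=(np.hypot(*(w[:,:2]-seed).T)<rad)&(w[:,2]>0.035)&(w[:,2]<.11);w=w[k];uv=np.c_[u,v][k]
    c,(a,b),ang=cv2.minAreaRect((w[:,:2]*1000).astype(np.float32))
    e=np.linalg.svd(w[:,:2]-w[:,:2].mean(0),full_matrices=False)[2][0]
    s=(w[:,:2]-np.array(c)/1000)@e
    if np.polyfit(s,w[:,2],1)[0]<0: e=-e;s=-s
    t=(w[:,:2]-np.array(c)/1000)@np.array([-e[1],e[0]])
    kk=abs(t)<.01
    print("n",len(w),"c",np.array(c)/1000,"size",a,b,"axis",e,np.degrees(np.arctan2(e[1],e[0])))
    for q in np.arange(-.055,.056,.01):
        g=kk&(abs(s-q)<.005)
        if g.any(): print(round(q,3),round(float(np.median(w[g,2])),4),end="; ")
    print()
E
python3 - <<'E'
from h import *
np.set_printoptions(precision=4,suppress=True)
for n in("top","scene"):
    p,T,st=shot(n)
    for s in((.605,-.16),(.457,-.16)): lens(p,T,np.array(s))
p,T,st=shot("top")
z=world(p,T,[[x,y] for x,y in [(560,130),(530,100),(425,65),(495,55),(420,150),(550,310),(300,160)]])
print(z)
E
```

```text
n 700 c [ 0.6102 -0.1667] size 47.39813995361328 98.07717895507812 axis [ 0.4695 -0.8829] -61.99982967318109
-0.045 0.0508; -0.035 0.0543; -0.025 0.058; -0.015 0.0589; -0.005 0.0616; 0.005 0.0633; 0.015 0.0652; 0.025 0.0681; 0.035 0.0683; 0.045 0.0668; 
n 722 c [ 0.4638 -0.1614] size 47.281227111816406 99.13679504394531 axis [ 0.219  -0.9757] -77.35166254162168
-0.045 0.0472; -0.035 0.0502; -0.025 0.0511; -0.015 0.0517; -0.005 0.0517; 0.005 0.0517; 0.015 0.0509; 0.025 0.0506; 0.035 0.0502; 0.045 0.0464; 
n 499 c [ 0.6131 -0.169 ] size 51.16630172729492 101.74554443359375 axis [ 0.4585 -0.8887] -62.70659837266526
-0.055 0.0494; -0.045 0.0506; -0.035 0.0554; -0.025 0.0584; -0.015 0.0603; -0.005 0.0617; 0.005 0.0642; 0.015 0.0669; 0.025 0.0687; 0.035 0.0689; 0.045 0.0658; 0.055 0.0596; 
n 391 c [ 0.4676 -0.1625] size 48.206966400146484 97.24889373779297 axis [ 0.2382 -0.9712] -76.2177638155157
-0.045 0.0475; -0.035 0.0505; -0.025 0.0532; -0.015 0.0523; -0.005 0.0521; 0.005 0.0527; 0.015 0.0526; 0.025 0.0525; 0.035 0.051; 0.045 0.0488; 
[[ 0.6896 -0.6257  0.0488]
 [ 0.7834 -0.5751  0.0015]
 [ 0.8364 -0.2692  0.1183]
 [ 0.8644 -0.4465  0.1098]
 [ 0.6425 -0.2604  0.0541]
 [ 0.2465 -0.5474  0.0859]
 [ 0.6312  0.0354  0.0153]]
```

The far lamp at (382,165) is the sprung one: its crown climbs from 0.054 to 0.069 m, and the raised end points to about -62°. The near lamp is level at 0.052 m. That puts lens_end at roughly (0.624,-0.192). I'll move above it and shut the fingers on the way.

```bash
python3 -m inch '[[1,0.034,-0.017,0,0],[1,0.067,-0.034,0,0],[1,0.1,-0.051,0,0],[1,0.134,-0.068,0,0],[1,0.167,-0.085,0,0]]' && python3 -m inch '[[1,0.034,-0.017,0,0],[1,0.067,-0.034,0,0],[1,0.1,-0.051,0,0],[1,0.134,-0.068,0,0],[1,0.167,-0.085,0,0]]' && python3 -m inch '[[1,0.034,-0.017,0,0],[1,0.067,-0.034,0,0],[1,0.1,-0.051,0,0],[1,0.134,-0.068,0,0],[1,0.167,-0.085,0,0]]' && python3 -m inch '[[1,0,0,0,0],[1,0,0,0,0],[1,0,0,0,0]]'
cat > look.py <<'E'
import sys
from h import *
np.set_printoptions(precision=4,suppress=True)
p,T,st=shot("wrist");save(p,sys.argv[1])
M=R.from_quat(st["tcp_rot"]).as_matrix()
print(st["time"],st["eef_pos"],"open",st["opening"],"F",st["contact_force"],"\n",M)
for r in ctrl.tip_of("lens_end",p)[:3]:
    w=world(p,T,r["at"])[0];print(r,w,"tool d",M.T@(w-st["eef_pos"]))
lens(p,T,np.array((.612,-.168)))
E
python3 look.py w1.png
```

```text
time: 1.07
eef_pos: [0.383, -0.4782, 0.2315]
tcp_rot: [0.98, 0.197, 0.0, 0.0]
contact_force: [0.7, 0.1, -0.3]
opening: 0.301
finger_force: 0.0
time: 1.48
eef_pos: [0.5043, -0.3351, 0.2317]
tcp_rot: [0.98, 0.197, 0.0, 0.0]
contact_force: [0.2, -0.4, -0.0]
opening: 0.001
finger_force: 0.0
time: 1.9
eef_pos: [0.6255, -0.192, 0.2316]
tcp_rot: [0.98, 0.197, 0.0, 0.0]
contact_force: [0.1, -0.9, 0.2]
opening: -0.003
finger_force: 0.0
time: 2.15
eef_pos: [0.6243, -0.1937, 0.2312]
tcp_rot: [0.98, 0.197, -0.0, 0.0]
contact_force: [0.6, -0.1, -0.4]
opening: 0.003
finger_force: 0.0
2.15 [ 0.6243 -0.1937  0.2312] open 0.002751536652270367 F [ 0.6169 -0.1352 -0.4271] 
 [[ 0.922   0.3871 -0.0005]
 [ 0.3871 -0.922  -0.0003]
 [-0.0006  0.0001 -1.    ]]
{'at': [498.3, 241.1], 'score': 0.81} [ 0.6319 -0.3904  0.0422] tool d [-0.069   0.1843  0.189 ]
{'at': [312.1, 179.3], 'score': 0.73} [ 0.6237 -0.1889  0.0689] tool d [ 0.0013 -0.0047  0.1623]
n 4838 c [ 0.6127 -0.17  ] size 50.750160217285156 101.3833999633789 axis [ 0.4626 -0.8866] -62.44723035422897
-0.055 0.0459; -0.045 0.0512; -0.035 0.0543; -0.025 0.0571; -0.015 0.0593; -0.005 0.0618; 0.005 0.0636; 0.015 0.0653; 0.025 0.067; 0.035 0.0676; 0.045 0.0651; 0.055 0.0553;
```

The wrist camera agrees: the TCP is within 5 mm of lens_end, which sits at z≈0.068. I'll go down to just above it.

```bash
python3 -m inch '[[1,0,-0.002,0.035,0],[1,0,-0.002,0.07,0],[1,0,-0.002,0.105,0],[1,0,-0.002,0.13,0],[1,0,-0.002,0.148,0]]' && python3 -m inch '[[1,0,0,0.002,0],[1,0,0,0.004,0],[1,0,0,0.006,0],[1,0,0,0.008,0],[1,0,0,0.010,0]]'
```

```text
time: 2.67
eef_pos: [0.6211, -0.1926, 0.0798]
tcp_rot: [0.981, 0.196, -0.002, -0.001]
contact_force: [0.3, -0.3, 0.2]
opening: -0.002
finger_force: 0.0
time: 3.08
eef_pos: [0.6248, -0.1927, 0.0754]
tcp_rot: [0.98, 0.197, 0.001, 0.001]
contact_force: [0.3, 0.3, 0.1]
opening: -0.002
finger_force: 0.0
```

```bash
python3 -m inch '[[1,0,0,0.002,0],[1,0,0,0.004,0],[1,0,0,0.006,0],[1,0,0,0.007,0],[1,0,0,0.008,0]]'
```

```text
time: 3.5
eef_pos: [0.6246, -0.1929, 0.0666]
tcp_rot: [0.98, 0.197, 0.001, 0.001]
contact_force: [0.5, -3.3, 4.6]
opening: -0.0
finger_force: 2.0
```

Contact at 4.6 N, and the lens is moving. I'll keep pressing in small steps.

```bash
python3 -m inch '[[1,0,0,0.0015,0],[1,0,0,0.003,0],[1,0,0,0.0045,0],[1,0,0,0.006,0],[1,0,0,0.007,0]]'
```

```text
time: 3.92
eef_pos: [0.6241, -0.192, 0.0584]
tcp_rot: [0.98, 0.197, 0.001, 0.0]
contact_force: [2.2, -2.4, 3.2]
opening: -0.002
finger_force: 1.9
```

```bash
python3 -m inch '[[1,0,0,0.001,0],[1,0,0,0.002,0],[1,0,0,0.003,0],[1,0,0,0.004,0],[1,0,0,0.004,0]]'
```

```text
time: 4.33
eef_pos: [0.6235, -0.1916, 0.0539]
tcp_rot: [0.98, 0.197, -0.0, -0.0]
contact_force: [0.9, -1.7, 3.5]
opening: 0.001
finger_force: 1.5
```

```bash
python3 -m inch '[[1,0,0,0.0005,0],[1,0,0,0.001,0],[1,0,0,0.0015,0],[1,0,0,0.0015,0]]'
```

```text
time: 4.67
eef_pos: [0.6236, -0.1919, 0.0527]
tcp_rot: [0.98, 0.197, -0.0, -0.0]
contact_force: [2.0, -2.7, 2.2]
opening: -0.0
finger_force: 1.7
```

```bash
python3 -m inch '[[1,0,0,0.0005,0],[1,0,0,0.001,0],[1,0,0,0.001,0]]'
```

```text
time: 4.92
eef_pos: [0.6236, -0.1919, 0.0524]
tcp_rot: [0.98, 0.197, -0.0, -0.0]
contact_force: [0.1, -1.0, 5.6]
opening: 0.002
finger_force: 3.1
```

```bash
python3 -m inch '[[1,0,0,0.0005,0],[1,0,0,0.001,0],[1,0,0,0.001,0]]'
```

```text
time: 5.17
eef_pos: [0.6237, -0.192, 0.0523]
tcp_rot: [0.98, 0.197, -0.0, -0.0]
contact_force: [-0.3, -1.4, 9.0]
opening: 0.003
finger_force: 4.7
```

```bash
python3 -m inch '[[1,0,0,0.0003,0],[1,0,0,0.0006,0],[1,0,0,0.0006,0]]'
```

```text
time: 5.42
eef_pos: [0.6237, -0.192, 0.0522]
tcp_rot: [0.98, 0.197, -0.0, -0.0]
contact_force: [-2.5, -1.4, 11.1]
opening: 0.0
finger_force: 5.7
```

The force rises to 11 N while z holds at 0.0522, so the lens is on its stop. I'll retreat and look.

```bash
python3 -m inch '[[1,0,0,-0.01,0],[1,0,0,-0.04,0],[1,0,0,-0.08,0],[1,0,0,-0.12,0],[1,0,0,-0.16,0]]' && python3 -m inch '[[1,0,0,-0.015,0],[1,0,0,-0.015,0],[1,0,0,-0.015,0]]' && python3 look.py w2.png
```

```text
time: 5.83
eef_pos: [0.6217, -0.1903, 0.2094]
tcp_rot: [0.98, 0.197, -0.002, -0.003]
contact_force: [1.0, -1.5, 0.3]
opening: -0.005
finger_force: 0.0
time: 6.08
eef_pos: [0.623, -0.1911, 0.2248]
tcp_rot: [0.98, 0.197, -0.001, -0.001]
contact_force: [0.3, -0.5, -0.7]
opening: -0.001
finger_force: 0.0
6.0833 [ 0.623  -0.1911  0.2248] open -0.0009891416691582588 F [ 0.294  -0.5443 -0.7121] 
 [[ 0.9222  0.3867 -0.0014]
 [ 0.3867 -0.9222  0.0013]
 [-0.0008 -0.0018 -1.    ]]
{'at': [323.0, 174.8], 'score': 0.9} [ 0.6276 -0.1944  0.0517] tool d [0.0031 0.0051 0.1731]
{'at': [503.3, 244.3], 'score': 0.87} [ 0.6303 -0.3903  0.0411] tool d [-0.0702  0.1869  0.1835]
n 4668 c [ 0.6132 -0.1713] size 51.02156066894531 101.98736572265625 axis [-0.4641  0.8858] 117.65128059976216
-0.055 0.0417; -0.045 0.0466; -0.035 0.0503; -0.025 0.0509; -0.015 0.051; -0.005 0.0513; 0.005 0.0513; 0.015 0.0511; 0.025 0.0507; 0.035 0.0502; 0.045 0.0474; 0.055 0.0427;
```

View pics/w2.png

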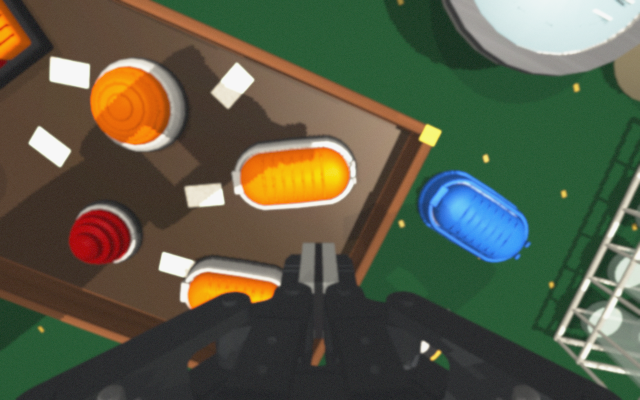

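The lens at (295,175) now lies level in its rim at z≈0.051 along its whole length. The lamp hasn't moved (centre within 1–2 mm) and the hand is clear.

```bash
python3 -c "
from plant import ctrl
print(ctrl.sign_off())"
```

```text
the job is handed in; nothing more can be done
None
```

I pressed the sprung lens home and handed the job in: the last look showed it level in its rim and the lamp within about 2 mm of where it lay, the hand is clear, and nothing else was touched as far as I could tell; no verdict came back.

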